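# Pack a plaster test core down the sample tube

## Robot

A 7-joint arm with a two-finger parallel gripper is mounted at the origin on a cart in front of the work surface, level with it; the furniture and walls round the work are solid. World frame = base frame: x ahead of the robot, y to its left, z up, the work surface at z = 0. Lengths are in mm, angles in rad, forces in N, time in s.
With the tool pointing down it reaches from about 400 to 875 mm from the base axis. Payload 6.5 kg.
Tool frame: the origin (TCP) lies at the very end of the fingers, on their centre line; the grasp point (between the pads) lies 19 mm behind it; z points along the fingers, y is the line along which they close (so a half turn about z gives the same grasp; the last joint's range is limited). The gripper opens to 85 mm and grips with 20 to 120 N. Pads are 22 mm wide; open, the fingers measure 114 mm over their backs; the gripper's body (76 mm by 85 mm) begins 54 mm behind the grasp point. The pads swing forward as they close: fully open they stand 13 mm farther back than shut.
Start: joints at [1.244, 0.536, -0.004, 1.538, 0.003, 1.067, -0.071], TCP at [167.6, -628.013, 191.69] pointing down, gripper open.
Joint ranges: [-2.7, 2.7], [-0.37, 2.16], [-1.27, 1.26], [0.24, 2.4], [-1.31, 4.45], [0.19, 1.91], [-2.76, 2.76]. Speed limits (rad/s): [2.39, 2.39, 3.14, 3.14, 3.14, 3.14, 3.14].

## Interface

Orientations are given as a 3x3 rotation matrix whose columns are the frame's x, y, z axes.
In Python, from rig import telemetry, imaging, job gives the robot as it stands.
- The arm moves only by the tool jog_arm, never from a script. Its argument "deltas" is a list of rows, each a list of 3 entries, a list of its own where there are three numbers: the shift along the tool's x, y, z each as a share of 0.025 m, from -1 to 1, then the turn, a rotation vector about the tool's x, y, z each as a share of 6 degrees, from -1 to 1, then the opening, from 0 (shut) to 1 (fully open). A call has 1 to 8 rows; each row shifts and turns the commanded pose from where the row before left it, along the tool's axes as they then stand; what a row does not reach is not made up. A row lasts 1/12 s, in which the tool goes at most 41.7 mm and 7.16 degrees, less where a joint would pass 70% of its speed; a pose out of reach is approached as far as the arm can. A call with a number of a shift or a turn outside -1 to 1 is refused whole. A call with a gripper value outside its range is refused whole. The fingers move at their own pace and stop on an object; "squeeze" is the grip in N (left out, the last holds). Time passes only in rows, so rows that do not move let the fingers close. It gives the time, the measured TCP pose, the force, the opening and the grip force at its end, in the units of the state.
- telemetry.read_state(): the state, without advancing time (a new reading comes with each control period).
- imaging.camera(name): name is "scene" or "top" or "wrist"; returns a dict with "color" (400x640x3 uint8, red, green, blue), "depth" (400x640 float32, mm along the optical axis (not along the pixel's ray), 0 where there is no reading), "K" (3x3 intrinsics, pixels), "distortion" ([k1, k2, p1, p2, k3] as OpenCV has them; the pictures are not rectified), "rvec" (rotation vector, rad) and "tvec" (3), from world to camera coordinates, as OpenCV has them; the wrist camera has in their place "T_tool_cam" (4x4, takes a point from camera to tool coordinates, whose origin is the TCP and whose axes are the flange's). Camera axes: x right, y down, z forward; pixel columns grow to the right and rows downward; lengths in mm; the calibration is good to about 2 mm. A picture is of the moment at which its call begins: read the wrist's pose just before it.
- job.close_job(): hands the job in; it is judged then, once.
The state is a dict: "t": time; "joints": joint angles; "dq": joint speeds; "joint_efforts": joint torques, N m; "tcp_pos": TCP position; "tool_rot": TCP orientation; "wrist_force": force on the tool from outside, world axes, zero at the start; "wrist_torque": the same for the moment, N m; "grip_width": finger opening in mm; "grasp_force": force on a finger pad.
Only numpy, scipy, OpenCV 4.12 (cv2) and the standard library are available. Lean on these libraries where they do the work, as an engineer would, in place of code of your own. Each camera call takes 0.05 s, during which the arm holds its last target. There are 200 camera calls.

## Task

Plaster test cores travel in a sprung sample tube and must sit solidly on its floor, because any gap lets them knock and chip. Start the loose narrow core upright in the mouth of the tube, then take the tamping rod from its wooden stand and push the core down with the rod until it and the core already hanging part-way down the tube are packed tight on the floor, finishing with a firm, steady push of about 20 N; plaster is brittle, so never press with more than 35 N. Then stand the rod upright in its stand again and leave everything else where it was.

Things in the scene. Friction and masses are not known exactly. Their poses are not given: they have to be found in the camera images.
- core_new: The loose core to be packed: a white plaster cylinder, diameter 28 mm, height 36 mm, edges bevelled 2 mm, about 45 g, standing upright on the worktop near a wider core. Origin at the centre of its underside, z up its axis. 25 N of grip is plenty.
- core_low: A core like core_new (28 x 36 mm) inside the tube, hanging in the sprung leaves 12 to 22 mm above the floor. Origin at the centre of its underside, z up. The floor is an adjustable clamped pad whose level is unknown and must be found by feel: two packed cores end with their top 25 to 50 mm below the rim, where the push rises by some 15 N per mm; come to it at under 10 mm/s.
- core_wide: A wider plaster core (diameter 41 mm, height 36 mm) that does not fit the tube, standing upright on the worktop; leave it alone. Origin at the centre of its underside.
- sample_tube: Upright aluminium tube fixed to the worktop on a round dark steel foot (diameter 112 mm, 13 mm thick). Origin on the tube's axis at worktop level; z up. Rim 145 mm above the worktop, outside diameter 38 mm (45 mm at the collar, the top 10 mm), bore 30.4 mm. Inside, on the tube's own +x side, three sprung steel leaves 12 mm wide, one below the other, press cores against the far wall.
- tube_mouth (a point): Centre of the tube's mouth, on the axis, level with the rim; axes as the tube's. The leaves leave 26 mm of the bore free and yield to a core, which then sits 1.2 mm off the axis towards the tube's -x. The upper leaf is bevelled from 6 to 15 mm below the rim. A core pressed in 15 mm stays up by itself (4 N); pushing cores along takes 1 to 9 N, uneven from leaf to leaf.
- tamper: The tamping rod, 135 mm long, 140 g, standing upright in the stand. Origin at the centre of the underside of its foot, z up along the rod. From the bottom: steel foot of 20 mm diameter (0 to 12 mm), steel shaft of 13 mm diameter, round brass collar of 34 mm diameter at 80 to 85 mm, above it a wooden handle 22 x 22 mm square (85 to 135 mm), its flat sides across the rod's own x and y.
- tamper_grip (a point): Middle of the tamping rod's square handle, 110 mm above the underside of its foot, on the rod's axis. Axes as the rod's.  A firm grip (45 N) keeps the rod from slipping or swinging while pushing.
- stand_hole (a point): Centre of the mouth of the blind hole in the rod's stand, a wooden block 85 x 85 x 40 mm fixed to the worktop. The hole has a diameter of 23.5 mm, a bevelled edge, and its bottom lies 28 mm below this point, which is 40 mm above the worktop.
- wood_wedge: Bystander: brown wooden wedge, 55 x 46 x 22 mm, lying on the worktop.
- sanding_block: Bystander: dark sanding block, 53 x 87 x 28 mm, lying on the worktop.
Things that resemble listed ones, but are neither listed nor needed, are in the scene too. What is shaped like the core_new but turquoise is not meant. There is more than one size of the tamper; the one meant has the size given above.

How it is judged:
By the outcome, as a careful person would: the job done as asked, in the order asked, and still so for the second after the job is handed in, with the robot touching nothing.
It also fails if it takes over 72 s, if anything falls off the work surface, if the arm or the gripper's body presses on something with over 40 N, if the wrist force passes 120 N, or if a joint passes its speed limit or range.

## Working session

There is one attempt and no reset: what is moved stays moved. The work goes in short steps, Python scripts to look and compute and a tool call to move; the robot and the scene stay as the last step left them, time stands still between calls to the robot, and variables do not carry over. Pictures are saved under pics/ and viewed, at most 10 in all, crops included, and the job is handed in when it is done.

Besides the shell and the picture viewer there is one more tool, called after ">>>" as name([rows], argument=value, ...), one row to a line, values as JSON. jog_arm: Moves the arm, as the interface text tells. Its arguments: {"type":"object","properties":{"deltas":{"type":"array"},"squeeze":{"type":"number"}},"required":["deltas"]}

```bash
mkdir -p pics; cat > h.py <<'E'
import numpy as np,cv2,pickle
from rig import telemetry,imaging,job
def snap(n):
    s=telemetry.read_state(); c=imaging.camera(n); c['s']=s
    if n=='wrist':
        T=np.eye(4);T[:3,:3]=s['tool_rot'];T[:3,3]=s['tcp_pos'];c['Twc']=T@np.array(c['T_tool_cam'])
    else:
        R=cv2.Rodrigues(np.array(c['rvec'],float))[0];T=np.eye(4);T[:3,:3]=R;T[:3,3]=np.ravel(c['tvec']);c['Twc']=np.linalg.inv(T)
    pickle.dump(c,open(f'{n}.pkl','wb')); return c
def load(n): return pickle.load(open(f'{n}.pkl','rb'))
def save(c,f,crop=None,k=1):
    im=c['color'][:,:,::-1]
    if crop: u0,v0,u1,v1=crop; im=im[v0:v1,u0:u1]
    cv2.imwrite('pics/'+f,cv2.resize(im,None,fx=k,fy=k,interpolation=cv2.INTER_CUBIC))
def ray(c,u,v):
    p=cv2.undistortPoints(np.array([[[u,v]]],float),np.array(c['K'],float),np.array(c['distortion'],float))[0,0]
    return np.array([p[0],p[1],1.])
def onz(c,u,v,z):
    d=c['Twc'][:3,:3]@ray(c,u,v);o=c['Twc'][:3,3];return o+d*(z-o[2])/d[2]
def dep(c,u,v):
    return (c['Twc']@np.append(ray(c,u,v)*c['depth'][int(v),int(u)],1))[:3]
def cloud(c):
    h,w=c['depth'].shape;U,V=np.meshgrid(np.arange(w),np.arange(h))
    p=cv2.undistortPoints(np.stack([U,V],-1).reshape(-1,1,2).astype(float),np.array(c['K'],float),np.array(c['distortion'],float))[:,0]
    d=c['depth'].reshape(-1);P=np.c_[p*d[:,None],d]@c['Twc'][:3,:3].T+c['Twc'][:3,3]
    P[d==0]=np.nan;return P.reshape(h,w,3)
E
python3 - <<'E'
from h import *
a=snap('top');b=snap('scene');save(a,'top.png',k=1.25);save(b,'scene.png',k=1.25)
print(a['s'])
E
```

```text
{'t': 0.0, 'joints': array([ 1.24379842,  0.53718501, -0.00445843,  1.53890018,  0.0026026 ,
        1.06726761, -0.07123303]), 'dq': array([ 0.00100146, -0.0002419 , -0.00055797, -0.00069753, -0.00038126,
       -0.00152543,  0.00115306]), 'joint_efforts': array([-1.00677855e-03, -5.83417225e+01,  1.04800601e+00, -2.59096599e+01,
        1.22379995e-02,  9.60114965e-03,  1.03885532e-05]), 'tcp_pos': array([ 167.4087136 , -627.3376269 ,  190.79019645]), 'tool_rot': array([[ 9.66169744e-01,  2.57906385e-01, -5.68074912e-04],
       [ 2.57906982e-01, -9.66168326e-01,  1.65980881e-03],
       [-1.20780696e-04, -1.75016754e-03, -9.99998461e-01]]), 'wrist_force': array([-0.20094806,  0.417445  , -0.1006856 ]), 'wrist_torque': array([0.02174144, 0.03186269, 0.020456  ]), 'grasp_force': 0.0, 'grip_width': 85.38776738564911}
```

View pics/top.png

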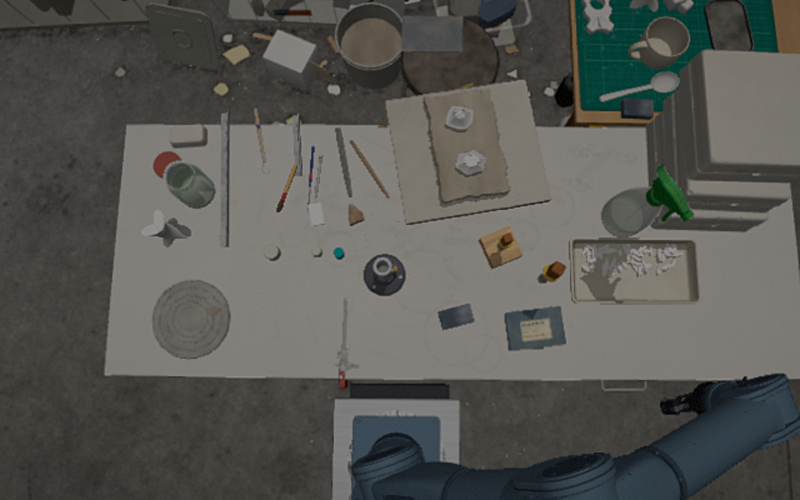

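View pics/scene.png

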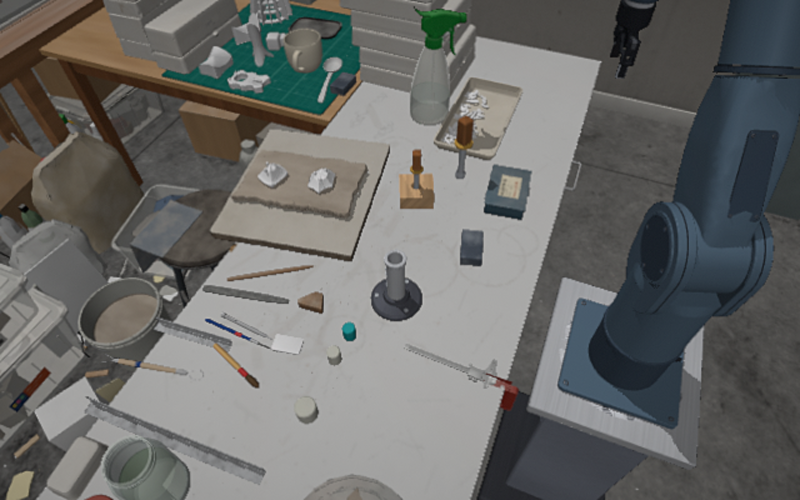

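The top view shows core_new at about (317,252), the turquoise core at (339,253), the tube mouth at (384,268) and the stand with its rod at (503,243). The wide core is at (271,252). A bigger look-alike rod stands at (553,270).

```bash
python3 - <<'E'
from h import *
a=load('top')
save(a,'topc.png',(240,175,440,255),4)
P=cloud(a)
for n,(u,v),z in [('core',(253.5,201.5),36),('turq',(271,202.5),36),('wide',(217,202),36),('tube',(307,214),145),('rod',(404,191),147),('stand',(401,197),40)]:
    print(n,onz(a,u,v,z).round(1),dep(a,u,v).round(1))
for n,(u0,u1,v0,v1),lo,hi in [('core',(246,262,193,210),25,45),('turq',(263,279,194,212),25,45),('tube',(292,325,197,235),138,155),('rod',(390,420,178,210),130,160),('stand',(380,420,178,216),35,45)]:
    Q=P[v0:v1,u0:u1].reshape(-1,3);Q=Q[(Q[:,2]>lo)&(Q[:,2]<hi)]
    print(n,len(Q),Q.min(0).round(1),Q.max(0).round(1),Q.mean(0).round(1))
E
```

```text
core [521.5 209.1  36. ] [521.7 209.2  35.2]
turq [518.6 152.5  36. ] [517.8 152.   40.6]
wide [519.1 327.2  36. ] [518.3 326.3  40.1]
tube [464.9  31.9 145. ] [473.7  34.1  88.7]
rod [ 536.6 -258.7  147. ] [ 536.6 -258.7  147. ]
stand [ 538.9 -266.    40. ] [ 528.3 -257.5   94.4]
core 61 [513.5 199.   27.2] [539.6 224.8  43.6] [525.9 211.9  35.3]
turq 62 [508.  140.2  25.4] [535.  166.4  42.6] [521.1 153.3  34.3]
tube 103 [446.4  14.1 138.1] [490.1  56.2 153.3] [468.2  34.6 144.4]
rod 59 [ 527.8 -277.6  130.9] [ 553.2 -254.1  151.6] [ 539.6 -266.1  143.7]
stand 447 [ 486.8 -316.7   35.1] [ 594.3 -211.6   45. ] [ 538.3 -263.3   39.9]
```

View pics/topc.png

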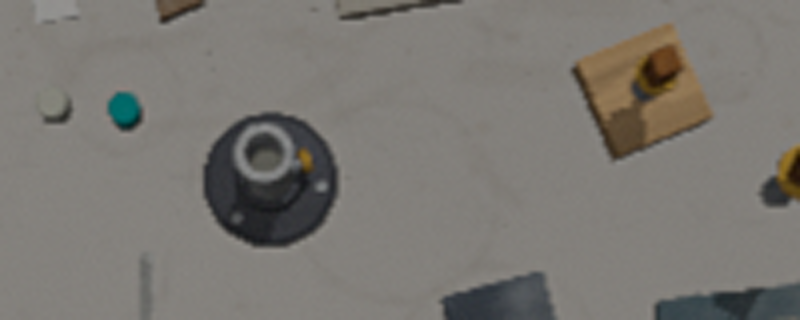

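>>> jog_arm([
  [[0.94,-0.6,-0.1],[0,0,0],0.6],
  [[0.94,-0.6,-0.1],[0,0,0],0.6],
  [[0.94,-0.6,-0.1],[0,0,0],0.6],
  [[0.94,-0.6,-0.1],[0,0,0],0.6],
  [[0.94,-0.6,-0.1],[0,0,0],0.6],
  [[0.94,-0.6,-0.1],[0,0,0],0.6],
  [[0.94,-0.6,-0.1],[0,0,0],0.6],
  [[0.94,-0.6,-0.1],[0,0,0],0.6],
])

```text
t: 0.77
tcp_pos: [318.8, -462.2, 211.5]
tool_rot: [[0.966, 0.258, -0.001], [0.258, -0.966, 0.001], [-0.0, -0.001, -1.0]]
wrist_force: [0.4, 0.1, 1.1]
grip_width: 51.2
grasp_force: 0.0
```

>>> jog_arm([
  [[0.94,-0.6,-0.1],[0,0,0],0.6],
  [[0.94,-0.6,-0.1],[0,0,0],0.6],
  [[0.94,-0.6,-0.1],[0,0,0],0.6],
  [[0.94,-0.6,-0.1],[0,0,0],0.6],
  [[0.94,-0.6,-0.1],[0,0,0],0.6],
  [[0.94,-0.6,-0.1],[0,0,0],0.6],
  [[0.94,-0.6,-0.1],[0,0,0],0.6],
  [[0.94,-0.6,-0.1],[0,0,0],0.6],
])

```text
t: 1.43
tcp_pos: [469.5, -297.9, 231.5]
tool_rot: [[0.966, 0.258, -0.001], [0.258, -0.966, 0.0], [-0.001, -0.0, -1.0]]
wrist_force: [0.8, 0.1, 0.2]
grip_width: 51.5
grasp_force: 0.0
```

```bash
python3 - <<'E'
from h import *
c=snap('wrist');s=c['s'];print(s['t'],s['tcp_pos'],s['tool_rot'].round(3),s['joints'].round(2),s['grip_width'],s['wrist_force']);print(np.array(c['T_tool_cam']).round(3),c['K'])
save(c,'w1.png')
E
```

```text
1.4333 [ 469.4831117  -297.92036556  231.51041427] [[ 0.966  0.258 -0.001]
 [ 0.258 -0.966  0.   ]
 [-0.001 -0.    -1.   ]] [ 0.62  0.34 -0.17  1.74  0.06  1.07 -0.88] 51.50422924283117 [0.83955551 0.12027597 0.22986441]
[[-1.00000e-03 -9.65000e-01 -2.61000e-01  6.53990e+01]
 [ 1.00000e+00 -1.00000e-03 -0.00000e+00 -1.35000e-01]
 [-0.00000e+00 -2.61000e-01  9.65000e-01 -1.82064e+02]
 [ 0.00000e+00  0.00000e+00  0.00000e+00  1.00000e+00]] [[329.10578999   0.         314.72894997]
 [  0.         329.10578999 206.07458832]
 [  0.           0.           1.        ]]
```

View pics/w1.png

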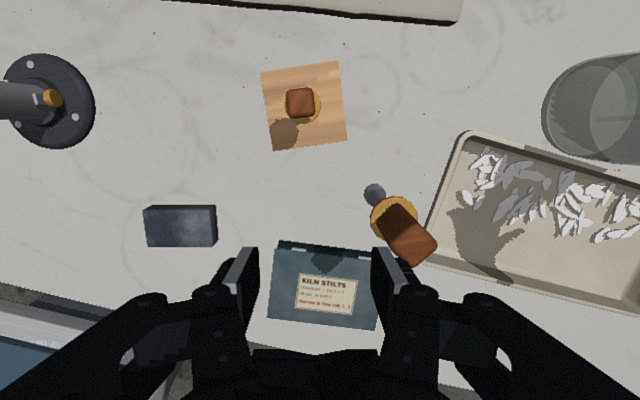

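Handle of the wanted rod is at (300,103), with the tube at (15,100) and its orange knob at (52,98). Going on to core_new.

>>> jog_arm([
  [[0.33,-0.98,0],[0,0,0],0.6],
  [[0.33,-0.98,0],[0,0,0],0.6],
  [[0.33,-0.98,0],[0,0,0],0.6],
  [[0.33,-0.98,0],[0,0,0],0.6],
  [[0.33,-0.98,0],[0,0,0],0.6],
  [[0.33,-0.98,0],[0,0,0],0.6],
  [[0.33,-0.98,0],[0,0,0],0.6],
  [[0.33,-0.98,0],[0,0,0],0.6],
])

```text
t: 2.15
tcp_pos: [481.8, -91.7, 231.5]
tool_rot: [[0.966, 0.258, -0.001], [0.258, -0.966, -0.0], [-0.001, -0.0, -1.0]]
wrist_force: [-0.0, 0.4, 0.2]
grip_width: 51.0
grasp_force: 0.0
```

>>> jog_arm([
  [[0.33,-0.98,0],[0,0,0],0.6],
  [[0.33,-0.98,0],[0,0,0],0.6],
  [[0.33,-0.98,0],[0,0,0],0.6],
  [[0.33,-0.98,0],[0,0,0],0.6],
  [[0.33,-0.98,0],[0,0,0],0.6],
  [[0.33,-0.98,0],[0,0,0],0.6],
  [[0.33,-0.98,0],[0,0,0],0.6],
  [[0.33,-0.98,0],[0,0,0],0.6],
])

```text
t: 2.82
tcp_pos: [495.1, 114.5, 231.4]
tool_rot: [[0.966, 0.258, -0.001], [0.258, -0.966, -0.0], [-0.001, 0.0, -1.0]]
wrist_force: [0.3, -0.8, 0.4]
grip_width: 51.2
grasp_force: 0.0
```

>>> jog_arm([
  [[0,0,0],[0,0,-1],0.6],
  [[0,0,0],[0,0,-1],0.6],
  [[0,0,0],[0,0,-1],0.6],
  [[0,0,0],[0,0,-1],0.6],
  [[0,0,0],[0,0,-1],0.6],
  [[0,0,0],[0,0,-1],0.6],
  [[0,0,0],[0,0,-1],0.6],
  [[0,0,0],[0,0,-1],0.6],
])

```text
t: 3.48
tcp_pos: [495.1, 113.3, 231.3]
tool_rot: [[0.45, 0.893, -0.001], [0.893, -0.45, -0.0], [-0.001, -0.001, -1.0]]
wrist_force: [-0.8, 0.1, -0.4]
grip_width: 51.2
grasp_force: 0.0
```

```bash
cat >> h.py <<'E'
def to(s,p):
    d=s['tool_rot'].T@(np.array(p)-s['tcp_pos']);print('tool mm',d.round(1),'shares',(d/25).round(2))
E
python3 - <<'E'
from h import *
c=load('wrist')
print('rod top',onz(c,300,103,147),dep(c,300,103))
c=snap('wrist');s=c['s'];print(s['t'],s['tcp_pos'],s['tool_rot'].round(3),s['joints'].round(2))
save(c,'w2.png')
E
```

```text
rod top [ 540.03958231 -267.12164851  147.        ] [ 540.06650963 -267.07047921  146.01523611]
3.4833 [495.13084143 113.3285408  231.34229377] [[ 0.45   0.893 -0.001]
 [ 0.893 -0.45  -0.   ]
 [-0.001 -0.001 -1.   ]] [ 0.14  0.3  -0.54  1.84  0.18  1.05 -0.94]
```

View pics/w2.png

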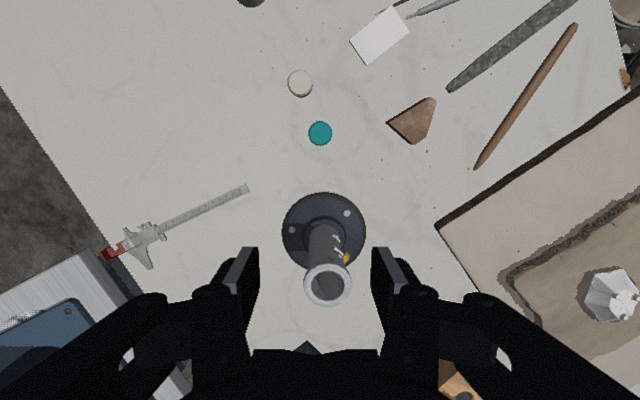

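core_new's top is at (300,82), the turquoise core at (320,133), and the tube mouth at (327,285) with the knob at (347,258).

```bash
python3 - <<'E'
from h import *
c=load('wrist');P=cloud(c)
print('core',onz(c,300,82.5,36)); print('tube',onz(c,327,285,145)); print('knob',dep(c,347,258))
Q=P[65:105,280:320].reshape(-1,3);Q=Q[(Q[:,2]>32)&(Q[:,2]<40)];print(len(Q),Q.mean(0),(Q.min(0)+Q.max(0))/2,Q.min(0),Q.max(0))
Q=P[250:320,295:360].reshape(-1,3);Q=Q[(Q[:,2]>141)&(Q[:,2]<149)];print(len(Q),Q.mean(0),(Q.min(0)+Q.max(0))/2,Q.min(0),Q.max(0))
s=telemetry.read_state();to(s,[*onz(c,300,82.5,36)[:2],120])
big=cv2.resize(c['color'][240:330,280:370,::-1],None,fx=4,fy=4,interpolation=cv2.INTER_CUBIC)
b2=cv2.resize(c['color'][60:105,275:320,::-1],None,fx=8,fy=8,interpolation=cv2.INTER_CUBIC)
cv2.imwrite('pics/z.png',np.hstack([big,b2]))
E
```

```text
core [526.40203987 211.86804777  36.        ]
tube [468.01585627  36.36370389 145.        ]
knob [484.58625746   6.78817304  43.66483739]
541 [525.66132857 212.56370186  35.55907833] [525.65475765 212.54714173  34.94981477] [512.08347518 198.94607083  32.05069865] [539.22604012 226.14821263  37.84893088]
1004 [468.20732438  36.68238823 144.39706106] [468.26951998  36.09014883 143.89603673] [446.26596198  13.96536296 141.02460889] [490.27307798  58.2149347  146.76746457]
tool mm [102.3 -15.8 111.3] shares [ 4.09 -0.63  4.45]
```

View pics/z.png

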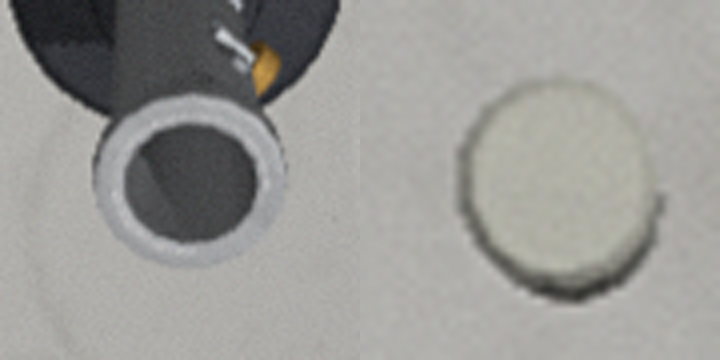

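>>> jog_arm([
  [[0.68,-0.116,0.8],[0,0,0],0.6],
  [[0.68,-0.116,0.8],[0,0,0],0.6],
  [[0.68,-0.116,0.8],[0,0,0],0.6],
  [[0.68,-0.116,0.8],[0,0,0],0.6],
  [[0.68,-0.116,0.8],[0,0,0],0.6],
  [[0.68,-0.116,0.8],[0,0,0],0.6],
  [[0,0,1],[0,0,0],0.6],
  [[0,0,0.6],[0,0,0],0.6],
])

```text
t: 4.2
tcp_pos: [525.0, 213.1, 69.1]
tool_rot: [[0.455, 0.89, -0.003], [0.89, -0.455, -0.0], [-0.002, -0.002, -1.0]]
wrist_force: [0.1, -0.9, -0.2]
grip_width: 51.2
grasp_force: 0.0
```

>>> jog_arm([
  [[0,0,0],[0,0,0],0.6],
])

```text
t: 4.28
tcp_pos: [523.6, 211.2, 68.1]
tool_rot: [[0.456, 0.89, -0.006], [0.89, -0.456, -0.003], [-0.005, -0.004, -1.0]]
wrist_force: [-1.0, -0.0, -0.6]
grip_width: 51.3
grasp_force: 0.0
```

```bash
python3 - <<'E'
from h import *
c=load('wrist');A=np.array([468.2,36.3])
for u,v in [(338,249),(341,254),(347,258),(339,251)]: 
    p=dep(c,u,v);print(p.round(1),np.degrees(np.arctan2(*(p[:2]-A)[::-1])))
c=snap('wrist');P=cloud(c);s=c['s'];print(s['tcp_pos'])
for k in range(240,400,20):
  print(k,np.nanmin(P[k,250:380,2]),np.nanmax(P[k,250:380,2]))
m=(P[...,2]>32)&(P[...,2]<39)&(np.hypot(P[...,0]-525,P[...,1]-212)<25)
Q=P[m];print(len(Q),Q.mean(0),Q.min(0),Q.max(0));to(s,[*Q.mean(0)[:2],17])
E
```

```text
[485.5  41.3  90.4] 16.065041348786668
[486.9  38.4  99. ] 6.426971749086923
[484.6   6.8  43.7] -60.959049389173174
[486.5  42.   98.3] 17.462836618996374
[523.62829132 211.15664088  68.13109165]
240 -1.6234325735941582 2.083549703683076
260 -1.084405174404111 129.4508976459968
280 -1.9416753928411197 132.1022726280989
300 -1.8410929915109193 133.6910173492662
320 -1.9886474101593592 1.9496506197246504
340 -1.6316332840419818 1.3882225569248021
360 183.62692087780374 192.66411704024506
380 190.56164509385292 201.35062493275404
1229 [525.94519069 213.12506154  35.61294965] [512.08420666 198.4654041   32.02032196] [539.36186219 226.26101776  38.30393594]
tool mm [ 3.1  1.4 51.1] shares [0.12 0.06 2.04]
```

>>> jog_arm([
  [[0.12,0.06,0.5],[0,0,0],0.6],
  [[0,0,0.5],[0,0,0],0.6],
  [[0,0,0.5],[0,0,0],0.6],
  [[0,0,0.5],[0,0,0],0.6],
  [[0,0,0],[0,0,0],0.6],
  [[0,0,0],[0,0,0],0.6],
], squeeze=25)

```text
t: 4.83
tcp_pos: [528.3, 214.0, 20.7]
tool_rot: [[0.455, 0.891, -0.002], [0.891, -0.455, -0.001], [-0.001, -0.001, -1.0]]
wrist_force: [-0.2, 0.8, 0.2]
grip_width: 51.5
grasp_force: 0.0
```

>>> jog_arm([
  [[-0.08,-0.06,0.14],[0,0,0],0.6],
  [[0,0,0],[0,0,0],0.6],
  [[0,0,0],[0,0,0],0.6],
])

```text
t: 5.08
tcp_pos: [526.8, 213.2, 18.5]
tool_rot: [[0.455, 0.891, 0.0], [0.891, -0.455, 0.0], [0.0, 0.0, -1.0]]
wrist_force: [-0.5, -0.5, 0.4]
grip_width: 51.3
grasp_force: 0.0
```

>>> jog_arm([
  [[0,0,0.04],[0,0,0],0.2],
  [[0,0,0],[0,0,0],0.2],
  [[0,0,0],[0,0,0],0.2],
  [[0,0,0],[0,0,0],0.2],
  [[0,0,0],[0,0,0],0.2],
  [[0,0,0],[0,0,0],0.2],
], squeeze=25)

```text
t: 5.58
tcp_pos: [526.8, 213.3, 17.2]
tool_rot: [[0.455, 0.891, 0.0], [0.891, -0.455, 0.0], [0.0, 0.0, -1.0]]
wrist_force: [0.3, -0.7, -0.3]
grip_width: 17.0
grasp_force: 0.0
```

```bash
python3 - <<'E'
from h import *
c=snap('wrist');save(c,'w3.png',(200,180,440,360),3);t=snap('top');P=cloud(t)
print(c['s']['tcp_pos'],c['s']['grip_width'],c['s']['grasp_force'])
E
```

```text
[526.83904333 213.25020823  17.21514172] 17.03472662109817 0.0
```

View pics/w3.png

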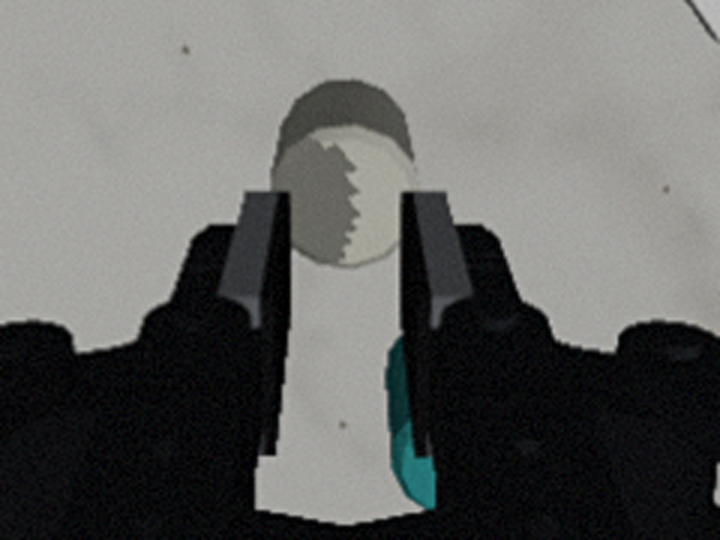

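```bash
python3 - <<'E'
from h import *
c=load('wrist');T=np.array(c['T_tool_cam'])
for x,y in [(265,205),(425,205),(255,250),(240,290),(275,400),(340,200),(340,120),(340,300)]:
    u,v=200+x/3,180+y/3
    p=ray(c,u,v)*c['depth'][int(v),int(u)];print((x,y),(T@np.append(p,1))[:3].round(1),dep(c,u,v).round(1))
E
```

```text
(265, 205) [ 10.3 -12.1 -48. ] [520.8 227.9  65.2]
(425, 205) [ 10.5  11.2 -48.6] [541.6 217.6  65.8]
(255, 250) [ 10.5 -12.2 -63.8] [520.8 228.2  81. ]
(240, 290) [ 10.7 -13.  -75.2] [520.1 228.7  92.4]
(275, 400) [ -2.7  -8.9 -77.6] [517.7 214.9  94.8]
(340, 200) [ -0.6  -1.3 -19.3] [525.4 213.3  36.5]
(340, 120) [ 12.6  -1.3 -14.2] [531.4 225.1  31.5]
(340, 300) [-39.2  -1.5  16.9] [5.076e+02 1.790e+02 3.000e-01]
```

```bash
python3 - <<'E'
from h import *
for n in ['wrist','scene','top']:
    c=load(n) if n!='scene' else snap(n)
    P=cloud(c).reshape(-1,3);q=P-np.array([526.8,213.3,0]);m=(np.hypot(q[:,0],q[:,1])<45)&(P[:,2]>3)&(P[:,2]<140)
    h,_=np.histogram(P[m,2],np.arange(0,145,5));print(n,h)
    R=c['s']['tool_rot']; 
    if n!='top':
        for z in range(5,100,5):
            k=m&(abs(P[:,2]-z)<2.5)
            if k.any(): w=q[k]@R; print(z,w[:,0].min().round(),w[:,0].max().round(),w[:,1].min().round(),w[:,1].max().round())
E
```

```text
wrist [  36   85   98  101  112  115  386 1411    0    0    0   51  195  336
  354  409  455  335  870  446 1428 1899 5142 2394 2456 3789 4613 3683]
5 3.0 12.0 -14.0 11.0
10 2.0 13.0 -14.0 13.0
15 3.0 13.0 -14.0 12.0
20 2.0 13.0 -14.0 12.0
25 2.0 13.0 -14.0 12.0
30 2.0 13.0 -14.0 12.0
35 -15.0 13.0 -14.0 13.0
40 -8.0 6.0 -12.0 3.0
55 6.0 8.0 -9.0 8.0
60 -12.0 11.0 -16.0 15.0
65 -11.0 11.0 -22.0 21.0
70 -11.0 11.0 -23.0 22.0
75 -11.0 11.0 -23.0 22.0
80 -11.0 11.0 -23.0 22.0
85 -11.0 11.0 -23.0 22.0
90 -11.0 12.0 -16.0 14.0
95 -12.0 12.0 -26.0 25.0
scene [34 12 10  7 16  9 26 25  0  0  1  4  8  6 10  6  7  3  4  3  9 23 13  8
 14 15  8  8]
5 -44.0 40.0 -44.0 43.0
10 -6.0 12.0 -13.0 -0.0
15 -8.0 12.0 -14.0 -2.0
20 -9.0 13.0 -15.0 0.0
25 -14.0 12.0 -13.0 1.0
30 -12.0 12.0 -13.0 5.0
35 -10.0 13.0 -14.0 13.0
40 -2.0 9.0 -11.0 2.0
55 9.0 9.0 -13.0 -13.0
60 3.0 11.0 -14.0 15.0
65 4.0 11.0 -21.0 11.0
70 7.0 11.0 -21.0 13.0
75 6.0 11.0 -21.0 13.0
80 7.0 11.0 -15.0 15.0
85 11.0 11.0 -14.0 -10.0
90 7.0 11.0 -17.0 14.0
95 9.0 10.0 9.0 14.0
top [0 0 0 0 0 0 0 0 0 0 0 0 0 0 0 0 0 0 0 0 0 0 0 0 0 0 0 0]
```

The pads end about 40 mm short of the reported TCP: their tips measure z≈57 at TCP z=17. They closed above the core, which is untouched. I'll allow for this offset from here on.

>>> jog_arm([
  [[-0.02,-0.04,0],[0,0,0],0.6],
  [[0,0,0],[0,0,0],0.6],
  [[0,0,0],[0,0,0],0.6],
  [[0,0,0],[0,0,0],0.6],
  [[0,0,0.4],[0,0,0],0.6],
  [[0,0,0.4],[0,0,0],0.6],
  [[0,0,0.4],[0,0,0],0.6],
  [[0,0,0.2],[0,0,0],0.6],
])

```text
t: 6.4
tcp_pos: [524.4, 212.6, -20.0]
tool_rot: [[0.455, 0.891, -0.002], [0.891, -0.455, -0.001], [-0.002, -0.002, -1.0]]
wrist_force: [-0.9, 0.4, 1.0]
grip_width: 51.1
grasp_force: 0.0
```

>>> jog_arm([
  [[0,0,0],[0,0,0],0.6],
  [[0,0,0],[0,0,0],0.6],
  [[0,0,0],[0,0,0],0.6],
])

```text
t: 6.65
tcp_pos: [525.8, 213.4, -17.8]
tool_rot: [[0.455, 0.891, 0.0], [0.891, -0.455, 0.0], [0.0, 0.0, -1.0]]
wrist_force: [-0.6, -0.1, 0.6]
grip_width: 51.5
grasp_force: 0.0
```

```bash
python3 - <<'E'
from h import *
c=snap('wrist');P=cloud(c);p=c['s']['tcp_pos'];print(p,c['s']['grip_width'],c['s']['wrist_force'])
R=c['s']['tool_rot'];q=(P-p)@R
m=(abs(q[...,0])<14)&(abs(q[...,1])<45)&(P[...,2]>2)
for sgn in (-1,1):
    k=m&(sgn*q[...,1]>19); w=P[k]; print(sgn,np.sort(w[:,2])[[0,5,20]].round(1),(q[k][np.argsort(w[:,2])[:20]]).mean(0).round(1))
k=(np.hypot(q[...,0],q[...,1])<19)&(P[...,2]>33)&(P[...,2]<38);print(k.sum(),q[k].mean(0),q[k].min(0),q[k].max(0))
E
```

```text
[525.78682122 213.44632259 -17.7580839 ] 51.50116169745831 [-0.63295335 -0.06773687  0.5670787 ]
-1 [24.5 25.6 26.6] [ -0.8 -26.3 -43.5]
1 [ 2.2 25.4 26.3] [ -0.7  25.1 -42.3]
2823 [  0.40484896   0.32199285 -53.31633437] [-14.90996127 -13.12262596 -55.15427357] [ 13.02111649  13.98328962 -50.75921185]
```

>>> jog_arm([
  [[0,0,0.16],[0,0,0],0.6],
  [[0,0,0],[0,0,0],0.4],
  [[0,0,0],[0,0,0],0.2],
  [[0,0,0],[0,0,0],0.2],
  [[0,0,0],[0,0,0],0.2],
  [[0,0,0],[0,0,0],0.2],
], squeeze=25)

```text
t: 7.2
tcp_pos: [525.7, 213.3, -21.7]
tool_rot: [[0.455, 0.891, 0.0], [0.891, -0.455, 0.0], [0.0, 0.0, -1.0]]
wrist_force: [-0.0, -0.3, 1.5]
grip_width: 26.5
grasp_force: 24.7
```

>>> jog_arm([
  [[0,0,-0.5],[0,0,0],0.2],
  [[0,0,-1],[0,0,0],0.2],
  [[0,0,-1],[0,0,0],0.2],
  [[0,0,-1],[0,0,0],0.2],
  [[0,0,-1],[0,0,0],0.2],
  [[0,0,-1],[0,0,0],0.2],
  [[0,0,-1],[0,0,0],0.2],
  [[0,0,-0.5],[0,0,0],0.2],
])

```text
t: 7.87
tcp_pos: [527.0, 214.1, 157.0]
tool_rot: [[0.455, 0.891, 0.004], [0.891, -0.455, 0.002], [0.003, 0.003, -1.0]]
wrist_force: [0.4, 1.7, 0.1]
grip_width: 26.8
grasp_force: 24.7
```

>>> jog_arm([
  [[-0.8,0.12,0],[0,0,0],0.2],
  [[-0.8,0.12,0],[0,0,0],0.2],
  [[-0.8,0.12,0],[0,0,0],0.2],
  [[-0.8,0.12,0],[0,0,0],0.2],
  [[-0.8,0.12,0],[0,0,0],0.2],
  [[-0.8,0.12,0],[0,0,0],0.2],
  [[-0.8,0.12,0],[0,0,0],0.2],
  [[-0.8,0.12,0],[0,0,0],0.2],
])

```text
t: 8.53
tcp_pos: [473.5, 58.9, 153.2]
tool_rot: [[0.455, 0.891, -0.0], [0.891, -0.455, -0.0], [-0.0, -0.0, -1.0]]
wrist_force: [0.0, 0.7, -1.2]
grip_width: 26.6
grasp_force: 24.7
```

>>> jog_arm([
  [[-0.8,0.12,0],[0,0,0],0.2],
  [[0,0,0],[0,0,0],0.2],
  [[0,0,0],[0,0,0],0.2],
  [[0,0,0],[0,0,0],0.2],
])

```text
t: 8.87
tcp_pos: [468.0, 41.4, 153.4]
tool_rot: [[0.455, 0.891, 0.0], [0.891, -0.455, 0.001], [0.001, 0.0, -1.0]]
wrist_force: [0.6, 0.8, 0.5]
grip_width: 26.8
grasp_force: 24.7
```

```bash
python3 - <<'E'
from h import *
c=snap('wrist');P=cloud(c);s=c['s'];p=s['tcp_pos'];R=s['tool_rot'];print(p,s['grasp_force'])
q=(P-p)@R
k=(np.hypot(q[...,0],q[...,1])<22)&(abs(q[...,2]+57)<8);print('core top',k.sum(),q[k].mean(0).round(1),q[k].min(0).round(1),q[k].max(0).round(1))
m=(np.hypot(P[...,0]-468,P[...,1]-36)<26)&(abs(P[...,2]-145)<3)
print('rim',m.sum(),P[m].min(0).round(1),P[m].max(0).round(1))
if m.sum()>10:
    X=P[m][:,:2];r=lambda v:np.hypot(*(X-v).T)
    vs,us=np.where(m);print(us.min(),us.max(),vs.min(),vs.max())
save(c,'w4.png',(220,160,420,320),4)
E
```

```text
[468.03527579  41.40703613 153.38014501] 24.733945318730548
core top 4015 [  2.6  -0.4 -57. ] [-14.4 -19.5 -65. ] [ 13.5  21.  -49. ]
rim 1289 [445.9  16.8 142. ] [490.1  57.5 146.8]
284 355 201 257
```

View pics/w4.png

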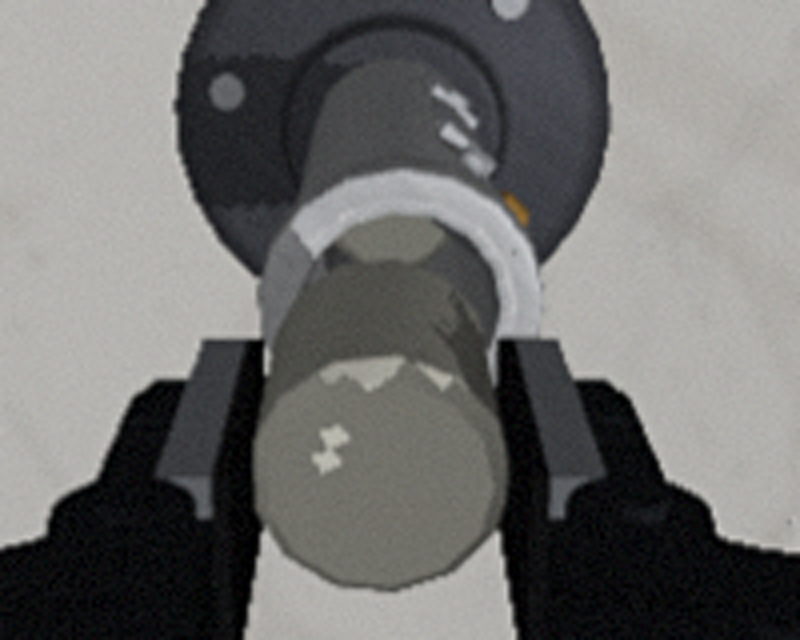

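The held core's top is centred at crop (381,468). The rim's outer edge runs through crop (262,300), (400,170) and (540,290), and the leaf tabs show at (455,100) to (480,160).

```bash
python3 - <<'E'
from h import *
from scipy.optimize import least_squares
c=load('wrist');s=c['s'];f=lambda x,y,z:onz(c,220+x/4-.4,160+y/4-.4,z)
def fit(pts,z,r):
    X=np.array([f(*p,z)[:2] for p in pts]);o=least_squares(lambda v:np.hypot(*(X-v[:2]).T)-v[2],[*X.mean(0),r]);
    o2=least_squares(lambda v:np.hypot(*(X-v).T)-r,X.mean(0));return o.x.round(2),o2.x.round(2)
print('rim out',fit([(262,300),(270,265),(300,217),(345,183),(400,169),(455,178),(500,205),(530,245),(541,290)],145,22.5))
print('rim in',fit([(330,250),(360,226),(400,214),(450,224),(480,250),(496,280)],145,15.2))
zt=s['tcp_pos'][2]+21.7+36
print('core top',fit([(254,460),(275,540),(330,580),(390,590),(450,572),(500,510),(508,460),(495,415)],zt,14))
print('foot',fit([(178,90),(185,150),(220,222),(262,272),(540,272),(585,215),(607,130),(603,60)],13,56))
P=cloud(c)
for x,y in [(455,100),(460,135),(480,160)]:
    p=dep(c,220+x/4,160+y/4);print(p.round(1),np.degrees(np.arctan2(p[1]-36.2,p[0]-468.1)))
E
```

```text
rim out (array([468.53,  35.84,  21.42]), array([467.95,  34.54]))
rim in (array([468.88,  35.9 ,  14.33]), array([468.2 ,  35.03]))
core top (array([467.87,  42.28,  13.4 ]), array([467.95,  42.9 ]))
foot (array([469.32,  36.14,  53.72]), array([470.68,  39.17]))
[486.4  42.6  57.9] 19.285249367947245
[485.3  41.6  85.2] 17.396916244911605
[487.7  42.2 112. ] 17.062951478388047
```

>>> jog_arm([
  [[-0.246,0.108,0],[0,0,0],0.2],
  [[0,0,0.35],[0,0,0],0.2],
  [[0,0,0.35],[0,0,0],0.2],
  [[0,0,0.25],[0,0,0],0.2],
  [[0,0,0],[0,0,0],0.2],
  [[0,0,0],[0,0,0],0.2],
  [[0,0,0],[0,0,0],0.2],
])

```text
t: 9.5
tcp_pos: [467.5, 34.2, 129.3]
tool_rot: [[0.455, 0.891, -0.0], [0.891, -0.455, 0.0], [0.0, -0.0, -1.0]]
wrist_force: [0.3, 0.2, -0.6]
grip_width: 26.7
grasp_force: 24.7
```

>>> jog_arm([
  [[0,0,0.06],[0,0,0],0.2],
  [[0,0,0.06],[0,0,0],0.2],
  [[0,0,0.06],[0,0,0],0.2],
  [[0,0,0.04],[0,0,0],0.2],
  [[0,0,0.04],[0,0,0],0.2],
  [[0,0,0],[0,0,0],0.2],
])

```text
t: 10.0
tcp_pos: [467.3, 33.9, 122.8]
tool_rot: [[0.455, 0.891, -0.0], [0.891, -0.455, -0.0], [-0.0, -0.0, -1.0]]
wrist_force: [-0.7, 0.2, -0.7]
grip_width: 26.6
grasp_force: 24.7
```

>>> jog_arm([
  [[0.03,-0.015,0.04],[0,0,0],0.2],
  [[0,0,0.04],[0,0,0],0.2],
  [[0,0,0.04],[0,0,0],0.2],
  [[0,0,0.04],[0,0,0],0.2],
  [[0,0,0],[0,0,0],0.2],
])

```text
t: 10.42
tcp_pos: [467.5, 34.8, 118.8]
tool_rot: [[0.455, 0.891, -0.0], [0.891, -0.455, 0.0], [0.0, -0.0, -1.0]]
wrist_force: [0.2, -0.8, -0.7]
grip_width: 26.9
grasp_force: 24.7
```

Bottom is at about 140.5, so 4 mm inside with no contact. Continuing through the leaf bevel.

>>> jog_arm([
  [[0,0,0.04],[0,0,0],0.2],
  [[0,0,0.04],[0,0,0],0.2],
  [[0,0,0.04],[0,0,0],0.2],
  [[0,0,0.04],[0,0,0],0.2],
  [[0,0,0],[0,0,0],0.2],
])

```text
t: 10.83
tcp_pos: [467.5, 34.8, 114.8]
tool_rot: [[0.455, 0.891, -0.0], [0.891, -0.455, 0.0], [0.0, -0.0, -1.0]]
wrist_force: [1.0, -0.1, -0.9]
grip_width: 26.7
grasp_force: 24.7
```

>>> jog_arm([
  [[0,0,0.04],[0,0,0],0.2],
  [[0,0,0.04],[0,0,0],0.2],
  [[0,0,0.04],[0,0,0],0.2],
  [[0,0,0.04],[0,0,0],0.2],
  [[0,0,0],[0,0,0],0.2],
])

```text
t: 11.25
tcp_pos: [467.5, 34.8, 110.8]
tool_rot: [[0.455, 0.891, -0.0], [0.891, -0.455, 0.0], [0.0, -0.0, -1.0]]
wrist_force: [0.6, -0.2, -1.0]
grip_width: 26.5
grasp_force: 24.7
```

>>> jog_arm([
  [[0,0,0.04],[0,0,0],0.2],
  [[0,0,0.04],[0,0,0],0.2],
  [[0,0,0.04],[0,0,0],0.2],
  [[0,0,0],[0,0,0],0.2],
])

```text
t: 11.58
tcp_pos: [467.5, 34.8, 107.9]
tool_rot: [[0.455, 0.891, 0.0], [0.891, -0.455, -0.0], [-0.0, 0.0, -1.0]]
wrist_force: [-0.3, 0.3, 1.4]
grip_width: 26.7
grasp_force: 24.9
```

```bash
python3 - <<'E'
from h import *
c=snap('wrist');P=cloud(c);s=c['s'];p=s['tcp_pos'];R=s['tool_rot'];print(p,s['wrist_force'],s['grip_width'],s['grasp_force'])
q=(P-p)@R
k=(abs(q[...,1])<10)&(abs(q[...,0])<10)&(q[...,2]<-30)&(q[...,2]>-80);print('core top z',np.percentile(P[k][:,2],[5,50,95]))
for sg in(-1,1):
    k=(abs(q[...,0])<13)&(sg*q[...,1]>15)&(sg*q[...,1]<26)&(P[...,2]>146);print('tip',np.percentile(P[k][:,2],[.3,1,3,10]))
m=(np.hypot(P[...,0]-468,P[...,1]-36)<24)&(abs(P[...,2]-145)<4);print('rim z',np.median(P[m][:,2]))
E
```

```text
[467.50516321  34.81452255 107.89365097] [-0.32490723  0.33691114  1.38577605] 26.661619996118997 24.89267078228295
core top z [162.44162523 165.4124481  166.38306666]
tip [152.3825209  153.84329938 156.064249   163.40694772]
tip [152.05283807 153.60975122 155.96251717 162.57745082]
rim z 144.6526045230825
```

>>> jog_arm([
  [[0,0,0.04],[0,0,0],0.2],
  [[0,0,0.04],[0,0,0],0.2],
  [[0,0,0.04],[0,0,0],0.2],
  [[0,0,0],[0,0,0],0.2],
])

```text
t: 11.97
tcp_pos: [467.6, 34.8, 105.3]
tool_rot: [[0.455, 0.891, 0.0], [0.891, -0.455, -0.0], [-0.0, 0.0, -1.0]]
wrist_force: [-1.4, -0.0, 8.9]
grip_width: 26.9
grasp_force: 29.8
```

>>> jog_arm([
  [[0,0,0],[0,0,0],0.4],
  [[0,0,0],[0,0,0],0.6],
  [[0,0,0],[0,0,0],0.6],
  [[0,0,0],[0,0,0],0.6],
  [[0,0,-0.5],[0,0,0],0.6],
  [[0,0,-1],[0,0,0],0.6],
  [[0,0,-1],[0,0,0],0.6],
  [[0,0,-1],[0,0,0],0.6],
])

```text
t: 12.63
tcp_pos: [466.9, 34.9, 193.1]
tool_rot: [[0.455, 0.891, -0.001], [0.891, -0.455, 0.0], [-0.0, -0.001, -1.0]]
wrist_force: [0.8, 0.1, -0.5]
grip_width: 51.2
grasp_force: 0.0
```

```bash
python3 - <<'E'
from h import *
c=snap('wrist');P=cloud(c);s=c['s'];p=s['tcp_pos'];print(p,s['wrist_force'])
m=(np.hypot(P[...,0]-468,P[...,1]-36)<16)&(P[...,2]>150)&(P[...,2]<180);Q=P[m];t=Q[Q[:,2]>np.percentile(Q[:,2],50)-2]
print(len(Q),np.percentile(Q[:,2],[5,50,95]),t.min(0),t.max(0),t.mean(0))
t=t[np.hypot(*(t[:,:2]-t[:,:2].mean(0)).T)<11]
print('normal',np.linalg.lstsq(np.c_[t[:,:2]-t[:,:2].mean(0),np.ones(len(t))],t[:,2],rcond=None)[0])
to(s,[540,-267,p[2]])
E
```

```text
[466.90102944  34.91643149 193.12671676] [ 0.8302354   0.09645213 -0.45609814]
1351 [156.52921478 162.82074532 164.11657039] [453.01521265  20.7226481  160.82482536] [480.39883357  48.05199829 165.15424022] [466.81759809  35.15959567 162.88438866]
normal [ 1.68968488e-03 -1.75887552e-03  1.63106046e+02]
tool mm [-2.357e+02  2.024e+02 -2.000e-01] shares [-9.43  8.09 -0.01]
```

>>> jog_arm([
  [[-0.9,0.55,0],[0,0,0],0.6],
  [[-0.9,0.55,0],[0,0,0],0.6],
  [[-0.9,0.55,0],[0,0,0],0.6],
  [[-0.9,0.55,0],[0,0,0],0.6],
  [[-0.9,0.55,0],[0,0,0],0.6],
  [[-0.9,0.55,0],[0,0,0],0.6],
  [[-0.9,0.55,0],[0,0,0],0.6],
  [[-0.9,0.55,0],[0,0,0],0.6],
])

```text
t: 13.35
tcp_pos: [483.3, -176.9, 192.1]
tool_rot: [[0.455, 0.891, -0.0], [0.891, -0.455, -0.0], [-0.0, -0.0, -1.0]]
wrist_force: [0.4, 0.8, 0.6]
grip_width: 51.0
grasp_force: 0.0
```

>>> jog_arm([
  [[-0.9,0.55,0],[0,0,0],0.6],
  [[-0.9,0.55,0],[0,0,0],0.6],
  [[-0.9,0.55,0],[0,0,0],0.6],
  [[-0.9,0.55,0],[0,0,0],0.6],
])

```text
t: 13.68
tcp_pos: [491.3, -282.0, 192.0]
tool_rot: [[0.455, 0.891, -0.0], [0.891, -0.455, 0.0], [-0.0, -0.0, -1.0]]
wrist_force: [0.2, -0.9, 0.2]
grip_width: 51.2
grasp_force: 0.0
```

>>> jog_arm([
  [[0,0,0],[0,0,1],0.6],
  [[0,0,0],[0,0,1],0.6],
  [[0,0,0],[0,0,1],0.6],
  [[0,0,0],[0,0,1],0.6],
  [[0,0,0],[0,0,1],0.6],
  [[0,0,0],[0,0,1],0.6],
  [[0,0,0],[0,0,1],0.6],
  [[0,0,0],[0,0,1],0.6],
])

```text
t: 14.35
tcp_pos: [491.4, -280.6, 192.0]
tool_rot: [[0.967, 0.253, -0.001], [0.253, -0.967, 0.0], [-0.001, -0.0, -1.0]]
wrist_force: [-0.1, 0.7, -0.3]
grip_width: 51.3
grasp_force: 0.0
```

>>> jog_arm([
  [[0,0,0],[0,0,0],0.6],
  [[0,0,0],[0,0,0],0.6],
])

```text
t: 14.52
tcp_pos: [491.5, -280.5, 192.1]
tool_rot: [[0.965, 0.261, -0.0], [0.261, -0.965, -0.0], [-0.0, -0.0, -1.0]]
wrist_force: [-0.3, 0.5, 1.3]
grip_width: 51.6
grasp_force: 0.0
```

```bash
python3 - <<'E'
from h import *
c=snap('wrist');P=cloud(c);s=c['s'];p=s['tcp_pos'];R=s['tool_rot'];print(p,R[:2,0],s['joints'].round(2))
m=(np.hypot(P[...,0]-540,P[...,1]+267)<22)&(abs(P[...,2]-147)<3)
vs,us=np.where(m);Q=P[m];print(m.sum(),us.min(),us.max(),vs.min(),vs.max(),Q.mean(0))
print(cv2.minAreaRect((Q[:,:2]-[540,-267]).astype(np.float32)), 'pix',cv2.minAreaRect(np.c_[us,vs].astype(np.float32)))
u,v=int(us.mean()),int(vs.mean());save(c,'w5.png',(u-50,max(v-37,0),u+50,v+38),8)
print(u-50,max(v-37,0))
E
```

```text
[ 491.50472328 -280.51611135  192.10947166] [0.96531273 0.26109597] [ 0.59  0.4  -0.2   1.76  0.09  0.99 -0.95]
922 298 330 123 156 [ 540.34443462 -266.7179195   146.42442074]
((0.20336341857910156, 0.1320199966430664), (21.619857788085938, 21.254619598388672), 20.327518463134766) pix ((314.26715087890625, 139.28768920898438), (31.92885971069336, 31.039039611816406), 83.9909896850586)
264 102
```

View pics/w5.png

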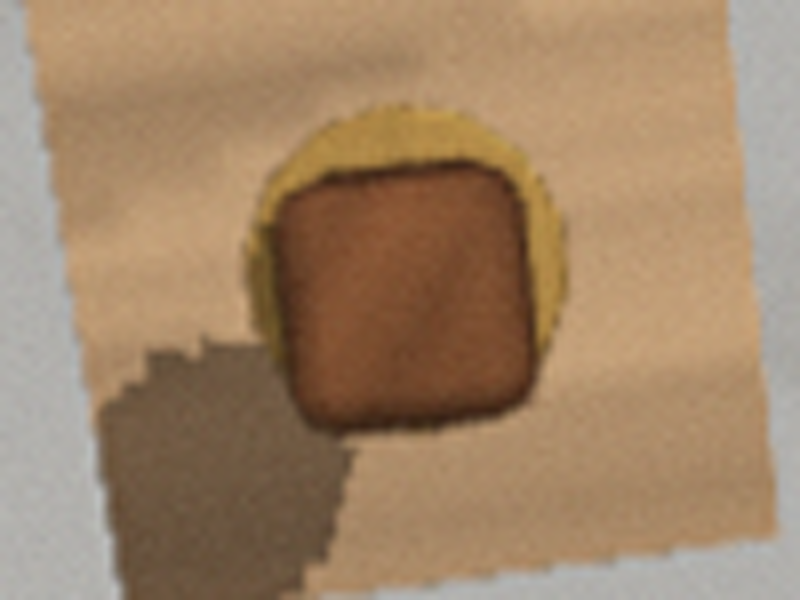

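Handle top is centred at crop (408,295) and turned about 5° from the tool. I'll check how much room there is beside the larger rod.

```bash
python3 - <<'E'
from h import *
c=load('top');P=cloud(c)
m=(P[...,2]>60)&(P[...,2]<400)&(P[...,0]>400)&(P[...,0]<620)&(P[...,1]<-285)&(P[...,1]>-420);Q=P[m]
print(m.sum(),Q.min(0),Q.max(0)); t=Q[Q[:,2]>np.percentile(Q[:,2],60)];print(t.mean(0))
a=np.radians(20.3);R=np.array([[np.cos(a),np.sin(a)],[np.sin(a),-np.cos(a)]])
w=(Q[:,:2]-[540.2,-266.9])@R;print('rel tool',w.min(0),w.max(0))
E
```

```text
227 [ 438.06414923 -394.86908207  107.84117835] [ 481.95906666 -353.65630984  192.51580543]
[ 460.18656924 -375.00883692  182.91601596]
rel tool [-135.02220981   52.11028064] [-89.48615542  91.78227482]
```

>>> jog_arm([
  [[0,0,0],[0,0,-0.87],0.6],
  [[0.67,0.055,0],[0,0,0],0.6],
  [[0.67,0.055,0],[0,0,0],0.6],
  [[0.67,0.055,0],[0,0,0],0.6],
  [[0,0,0],[0,0,0],0.6],
  [[0,0,0],[0,0,0],0.6],
  [[0,0,0],[0,0,0],0.6],
])

```text
t: 15.15
tcp_pos: [539.4, -267.7, 192.1]
tool_rot: [[0.938, 0.345, -0.001], [0.345, -0.938, -0.0], [-0.001, -0.0, -1.0]]
wrist_force: [0.0, -0.2, 0.6]
grip_width: 51.2
grasp_force: 0.0
```

>>> jog_arm([
  [[0.04,-0.02,0.8],[0,0,0],0.6],
  [[0,0,1],[0,0,0],0.6],
  [[0,0,1],[0,0,0],0.6],
  [[0,0,1],[0,0,0],0.6],
  [[0,0,0.8],[0,0,0],0.6],
  [[0,0,0.5],[0,0,0],0.6],
  [[0,0,0],[0,0,0],0.6],
  [[0,0,0],[0,0,0],0.6],
], squeeze=45)

```text
t: 15.82
tcp_pos: [540.5, -266.8, 65.1]
tool_rot: [[0.939, 0.344, -0.001], [0.344, -0.939, 0.0], [-0.001, -0.0, -1.0]]
wrist_force: [-0.1, 0.2, 0.5]
grip_width: 51.1
grasp_force: 0.0
```

>>> jog_arm([
  [[0,0,0],[0,0,0],0.6],
  [[0,0,0],[0,0,0],0.6],
])

```text
t: 15.98
tcp_pos: [542.0, -267.1, 66.5]
tool_rot: [[0.939, 0.345, 0.002], [0.345, -0.939, -0.001], [0.002, 0.002, -1.0]]
wrist_force: [-0.4, 1.3, -0.3]
grip_width: 51.2
grasp_force: 0.0
```

```bash
python3 - <<'E'
from h import *
c=snap('wrist');P=cloud(c);s=c['s'];p=s['tcp_pos'];R=s['tool_rot'];print(p,s['wrist_force'])
q=(P-p)@R
k=(abs(q[...,0])<16)&(abs(q[...,1])<16)&(abs(P[...,2]-147)<4);Q=q[k];print(k.sum(),Q.mean(0).round(1),Q.min(0).round(1),Q.max(0).round(1),cv2.minAreaRect(Q[:,:2].astype(np.float32)))
for sg in(-1,1):
    k=(abs(q[...,0])<13)&(sg*q[...,1]>19)&(sg*q[...,1]<45)&(P[...,2]>60);print('tip',np.percentile(P[k][:,2],[0,.3,1,3]))
E
```

```text
[ 541.99760869 -267.06222541   66.50493007] [-0.35731287  1.32431206 -0.30232285]
3161 [  0.6  -0.7 -79.6] [-11.6 -11.7 -82. ] [ 10.6  10.1 -76.5] ((-0.6407299041748047, -0.8256626129150391), (21.671710968017578, 22.217592239379883), 88.91571807861328)
tip [107.69764995 110.34961312 112.38471849 115.6937073 ]
tip [108.89321066 110.43842836 112.22365603 115.61767384]
```

>>> jog_arm([
  [[-0.02,-0.03,0.1],[0,0,0],0.6],
  [[0,0,0],[0,0,0],0.4],
  [[0,0,0],[0,0,0],0.3],
  [[0,0,0],[0,0,0],0.15],
  [[0,0,0],[0,0,0],0.15],
  [[0,0,0],[0,0,0],0.15],
  [[0,0,0],[0,0,0],0.15],
  [[0,0,0],[0,0,0],0.15],
], squeeze=45)

```text
t: 16.7
tcp_pos: [540.4, -266.1, 62.6]
tool_rot: [[0.939, 0.345, 0.0], [0.345, -0.939, -0.0], [0.0, 0.0, -1.0]]
wrist_force: [0.2, -0.4, 1.7]
grip_width: 21.1
grasp_force: 45.2
```

>>> jog_arm([
  [[0,0,-0.4],[0,0,0],0.15],
  [[0,0,-0.6],[0,0,0],0.15],
  [[0,0,-0.8],[0,0,0],0.15],
  [[0,0,-1],[0,0,0],0.15],
  [[0,0,-1],[0,0,0],0.15],
  [[0,0,-1],[0,0,0],0.15],
  [[0,0,-1],[0,0,0],0.15],
  [[0,0,-1],[0,0,0],0.15],
])

```text
t: 17.37
tcp_pos: [539.6, -265.4, 234.0]
tool_rot: [[0.939, 0.345, -0.001], [0.345, -0.939, 0.001], [-0.0, -0.001, -1.0]]
wrist_force: [-0.0, -0.7, -2.0]
grip_width: 21.3
grasp_force: 44.8
```

>>> jog_arm([
  [[0.1,-0.9,0],[0,0,0],0.15],
  [[0.1,-0.9,0],[0,0,0],0.15],
  [[0.1,-0.9,0],[0,0,0],0.15],
  [[0.1,-0.9,0],[0,0,0],0.15],
  [[0.1,-0.9,0],[0,0,0],0.15],
  [[0.1,-0.9,0],[0,0,0],0.15],
  [[0.1,-0.9,0],[0,0,0],0.15],
  [[0.1,-0.9,0],[0,0,0],0.15],
])

```text
t: 18.03
tcp_pos: [496.0, -88.8, 232.7]
tool_rot: [[0.939, 0.345, -0.001], [0.345, -0.939, 0.0], [-0.001, -0.0, -1.0]]
wrist_force: [1.2, 0.4, -0.3]
grip_width: 21.8
grasp_force: 44.8
```

>>> jog_arm([
  [[0.1,-0.9,0],[0,0,0],0.15],
  [[0.1,-0.9,0],[0,0,0],0.15],
  [[0.1,-0.9,0],[0,0,0],0.15],
  [[0.1,-0.9,0],[0,0,0],0.15],
  [[0.1,-0.9,0],[0,0,0],0.15],
  [[0,0,0],[0,0,0],0.15],
  [[0,0,0],[0,0,0],0.15],
])

```text
t: 18.62
tcp_pos: [469.3, 21.1, 232.7]
tool_rot: [[0.938, 0.348, -0.0], [0.348, -0.938, -0.0], [-0.0, -0.0, -1.0]]
wrist_force: [-0.1, 0.1, -1.7]
grip_width: 21.4
grasp_force: 45.0
```

```bash
python3 - <<'E'
from h import *
c=snap('wrist');P=cloud(c);s=c['s'];p=s['tcp_pos'];R=s['tool_rot'];print(p,s['wrist_force'],s['joints'].round(2));to(s,[466.8,35.1,p[2]-12])
c=snap('scene');P=cloud(c)
q=P-np.array([p[0],p[1],0]);m=(np.hypot(q[...,0],q[...,1])<40)&(P[...,2]>150)&(P[...,2]<330)
for z in range(152,300,6):
    k=m&(abs(P[...,2]-z)<3)
    if k.any():print(z,k.sum(),P[k].min(0)[:2].round(0),P[k].max(0)[:2].round(0))
E
```

```text
[469.257451    21.11743338 232.74797133] [-0.14738194  0.07548911 -1.72493164] [ 0.2   0.2  -0.39  1.93  0.09  1.02 -1.44]
tool mm [  2.6 -14.   12. ] shares [ 0.1  -0.56  0.48]
152 15 [454.  31.] [477.  49.]
158 24 [454.  27.] [478.  48.]
164 76 [454.  23.] [481.  48.]
170 1 [468.  47.] [468.  47.]
182 2 [461.  20.] [462.  23.]
188 14 [461.  20.] [476.  30.]
194 20 [460.  15.] [478.  30.]
200 15 [460.  16.] [479.  28.]
206 11 [464.  17.] [475.  26.]
212 8 [464.  17.] [474.  27.]
218 10 [464.  17.] [474.  26.]
224 10 [465.  21.] [474.  26.]
230 8 [465.  21.] [473.  26.]
236 9 [464.  21.] [474.  25.]
242 9 [464.  20.] [473.  26.]
248 8 [464.  22.] [473.  26.]
266 56 [454.   4.] [486.  37.]
272 5 [460.  15.] [484.  39.]
278 9 [455.   4.] [474.  41.]
284 20 [455.   6.] [473.  44.]
290 16 [455.  32.] [473.  44.]
296 18 [455.  32.] [469.  45.]
```

>>> jog_arm([
  [[0.09,-0.576,0],[0,0,0],0.15],
  [[0,0,0],[0,0,0],0.15],
  [[0,0,0.3],[0,0,0],0.15],
  [[0,0,0.3],[0,0,0],0.15],
  [[0,0,0],[0,0,0],0.15],
  [[0,0,0],[0,0,0],0.15],
  [[0,0,0],[0,0,0],0.15],
])

```text
t: 19.3
tcp_pos: [467.0, 33.7, 217.2]
tool_rot: [[0.939, 0.344, -0.001], [0.344, -0.939, -0.0], [-0.001, -0.0, -1.0]]
wrist_force: [0.0, -0.2, -1.0]
grip_width: 21.7
grasp_force: 44.9
```

>>> jog_arm([
  [[0,0,0.04],[0,0,0],0.15],
  [[0,0,0.04],[0,0,0],0.15],
  [[0,0,0.04],[0,0,0],0.15],
  [[0,0,0.04],[0,0,0],0.15],
  [[0,0,0.04],[0,0,0],0.15],
  [[0,0,0.04],[0,0,0],0.15],
  [[0,0,0],[0,0,0],0.15],
])

```text
t: 19.88
tcp_pos: [467.2, 34.2, 211.4]
tool_rot: [[0.939, 0.345, 0.0], [0.345, -0.939, 0.0], [0.0, 0.0, -1.0]]
wrist_force: [0.1, 0.4, -0.8]
grip_width: 21.6
grasp_force: 45.1
```

>>> jog_arm([
  [[-0.01,-0.05,0.04],[0,0,0],0.15],
  [[0,0,0.04],[0,0,0],0.15],
  [[0,0,0.04],[0,0,0],0.15],
  [[0,0,0.04],[0,0,0],0.15],
  [[0,0,0.04],[0,0,0],0.15],
  [[0,0,0.04],[0,0,0],0.15],
])

```text
t: 20.38
tcp_pos: [466.7, 35.1, 205.5]
tool_rot: [[0.939, 0.345, 0.001], [0.345, -0.939, -0.0], [0.0, 0.0, -1.0]]
wrist_force: [1.0, -0.7, 1.5]
grip_width: 21.5
grasp_force: 45.1
```

>>> jog_arm([
  [[0,0,0.05],[0,0,0],0.15],
  [[0,0,0.05],[0,0,0],0.15],
  [[0,0,0.05],[0,0,0],0.15],
  [[0,0,0.05],[0,0,0],0.15],
  [[0,0,0.05],[0,0,0],0.15],
  [[0,0,0.05],[0,0,0],0.15],
])

```text
t: 20.88
tcp_pos: [466.5, 35.2, 197.8]
tool_rot: [[0.939, 0.345, 0.0], [0.345, -0.939, -0.0], [0.0, 0.0, -1.0]]
wrist_force: [1.6, -0.2, 0.8]
grip_width: 21.6
grasp_force: 45.2
```

>>> jog_arm([
  [[0,0,0.06],[0,0,0],0.15],
  [[0,0,0.06],[0,0,0],0.15],
  [[0,0,0.06],[0,0,0],0.15],
  [[0,0,0.06],[0,0,0],0.15],
  [[0,0,0.06],[0,0,0],0.15],
  [[0,0,0.06],[0,0,0],0.15],
  [[0,0,0.06],[0,0,0],0.15],
  [[0,0,0.06],[0,0,0],0.15],
])

```text
t: 21.55
tcp_pos: [466.4, 35.3, 185.8]
tool_rot: [[0.939, 0.345, 0.0], [0.345, -0.939, -0.0], [0.0, 0.0, -1.0]]
wrist_force: [1.6, -0.5, 1.4]
grip_width: 21.6
grasp_force: 45.2
```

>>> jog_arm([
  [[0,0,0.04],[0,0,0],0.15],
  [[0,0,0.04],[0,0,0],0.15],
  [[0,0,0.04],[0,0,0],0.15],
  [[0,0,0.03],[0,0,0],0.15],
  [[0,0,0.03],[0,0,0],0.15],
])

```text
t: 21.97
tcp_pos: [466.3, 35.3, 181.3]
tool_rot: [[0.939, 0.345, -0.0], [0.345, -0.939, 0.0], [-0.0, -0.0, -1.0]]
wrist_force: [1.4, -0.8, 1.7]
grip_width: 21.7
grasp_force: 45.2
```

Foot is at about z 130. Slow from here, at 7.5 mm/s or less.

>>> jog_arm([
  [[0,0,0.025],[0,0,0],0.15],
  [[0,0,0.025],[0,0,0],0.15],
  [[0,0,0.025],[0,0,0],0.15],
  [[0,0,0.025],[0,0,0],0.15],
  [[0,0,0.025],[0,0,0],0.15],
  [[0,0,0.025],[0,0,0],0.15],
  [[0,0,0.025],[0,0,0],0.15],
  [[0,0,0.025],[0,0,0],0.15],
])

```text
t: 22.63
tcp_pos: [466.3, 35.3, 176.3]
tool_rot: [[0.939, 0.345, -0.0], [0.345, -0.939, 0.0], [-0.0, -0.0, -1.0]]
wrist_force: [-0.1, -0.6, 1.2]
grip_width: 21.6
grasp_force: 45.2
```

>>> jog_arm([
  [[0,0,0.025],[0,0,0],0.15],
  [[0,0,0.025],[0,0,0],0.15],
  [[0,0,0.025],[0,0,0],0.15],
  [[0,0,0.025],[0,0,0],0.15],
])

```text
t: 22.97
tcp_pos: [466.3, 35.3, 173.8]
tool_rot: [[0.939, 0.345, -0.0], [0.345, -0.939, -0.0], [-0.0, -0.0, -1.0]]
wrist_force: [-0.1, -0.2, 1.8]
grip_width: 21.4
grasp_force: 45.2
```

>>> jog_arm([
  [[0,0,0.025],[0,0,0],0.15],
  [[0,0,0.025],[0,0,0],0.15],
  [[0,0,0.025],[0,0,0],0.15],
  [[0,0,0.025],[0,0,0],0.15],
])

```text
t: 23.3
tcp_pos: [466.5, 35.3, 171.6]
tool_rot: [[0.939, 0.345, 0.0], [0.345, -0.939, -0.0], [0.0, 0.0, -1.0]]
wrist_force: [-0.7, 0.1, 4.9]
grip_width: 21.4
grasp_force: 45.7
```

>>> jog_arm([
  [[0,0,0.025],[0,0,0],0.15],
  [[0,0,0.025],[0,0,0],0.15],
  [[0,0,0.025],[0,0,0],0.15],
  [[0,0,0.025],[0,0,0],0.15],
])

```text
t: 23.63
tcp_pos: [466.5, 35.3, 169.2]
tool_rot: [[0.939, 0.345, 0.0], [0.345, -0.939, -0.0], [0.0, 0.0, -1.0]]
wrist_force: [-0.9, -1.5, 5.2]
grip_width: 21.4
grasp_force: 45.7
```

>>> jog_arm([
  [[0,0,0.025],[0,0,0],0.15],
  [[0,0,0.025],[0,0,0],0.15],
  [[0,0,0.025],[0,0,0],0.15],
  [[0,0,0.025],[0,0,0],0.15],
])

```text
t: 23.97
tcp_pos: [466.4, 35.3, 166.7]
tool_rot: [[0.939, 0.345, 0.0], [0.345, -0.939, -0.0], [0.0, 0.0, -1.0]]
wrist_force: [-1.3, -0.9, 4.4]
grip_width: 21.5
grasp_force: 45.7
```

>>> jog_arm([
  [[0,0,0.025],[0,0,0],0.15],
  [[0,0,0.025],[0,0,0],0.15],
  [[0,0,0.025],[0,0,0],0.15],
  [[0,0,0.025],[0,0,0],0.15],
])

```text
t: 24.3
tcp_pos: [466.5, 35.3, 164.2]
tool_rot: [[0.939, 0.345, 0.0], [0.345, -0.939, -0.0], [0.0, 0.0, -1.0]]
wrist_force: [0.2, -0.5, 4.4]
grip_width: 21.6
grasp_force: 45.7
```

>>> jog_arm([
  [[0,0,0.025],[0,0,0],0.15],
  [[0,0,0.025],[0,0,0],0.15],
  [[0,0,0.025],[0,0,0],0.15],
  [[0,0,0.025],[0,0,0],0.15],
])

```text
t: 24.63
tcp_pos: [466.4, 35.3, 161.7]
tool_rot: [[0.939, 0.345, 0.0], [0.345, -0.939, -0.0], [0.0, 0.0, -1.0]]
wrist_force: [-1.1, -0.5, 5.2]
grip_width: 21.2
grasp_force: 45.7
```

>>> jog_arm([
  [[0,0,0.025],[0,0,0],0.15],
  [[0,0,0.025],[0,0,0],0.15],
  [[0,0,0.025],[0,0,0],0.15],
  [[0,0,0.025],[0,0,0],0.15],
])

```text
t: 24.97
tcp_pos: [466.4, 35.3, 159.1]
tool_rot: [[0.939, 0.345, 0.0], [0.345, -0.939, -0.0], [0.0, 0.0, -1.0]]
wrist_force: [-1.1, -1.2, 5.7]
grip_width: 21.7
grasp_force: 45.7
```

>>> jog_arm([
  [[0,0,0.025],[0,0,0],0.15],
  [[0,0,0.025],[0,0,0],0.15],
  [[0,0,0.025],[0,0,0],0.15],
  [[0,0,0.025],[0,0,0],0.15],
])

```text
t: 25.3
tcp_pos: [466.4, 35.3, 156.6]
tool_rot: [[0.939, 0.345, -0.0], [0.345, -0.939, -0.0], [-0.0, 0.0, -1.0]]
wrist_force: [-0.5, -1.5, 5.0]
grip_width: 21.5
grasp_force: 45.7
```

>>> jog_arm([
  [[0,0,0.025],[0,0,0],0.15],
  [[0,0,0.025],[0,0,0],0.15],
  [[0,0,0.025],[0,0,0],0.15],
  [[0,0,0.025],[0,0,0],0.15],
])

```text
t: 25.63
tcp_pos: [466.4, 35.3, 153.8]
tool_rot: [[0.939, 0.345, -0.0], [0.345, -0.939, 0.0], [0.0, -0.0, -1.0]]
wrist_force: [-0.4, 0.5, 3.3]
grip_width: 21.4
grasp_force: 45.5
```

>>> jog_arm([
  [[0,0,0.025],[0,0,0],0.15],
  [[0,0,0.025],[0,0,0],0.15],
  [[0,0,0.025],[0,0,0],0.15],
  [[0,0,0.025],[0,0,0],0.15],
])

```text
t: 25.97
tcp_pos: [466.6, 35.3, 151.6]
tool_rot: [[0.939, 0.345, 0.0], [0.345, -0.939, 0.0], [0.0, 0.0, -1.0]]
wrist_force: [-1.6, 0.0, 11.8]
grip_width: 21.3
grasp_force: 46.5
```

>>> jog_arm([
  [[0,0,0.02],[0,0,0],0.15],
  [[0,0,0],[0,0,0],0.15],
])

```text
t: 26.13
tcp_pos: [466.7, 35.3, 151.6]
tool_rot: [[0.939, 0.345, 0.001], [0.345, -0.939, -0.0], [0.0, 0.0, -1.0]]
wrist_force: [-1.9, -0.9, 11.1]
grip_width: 21.1
grasp_force: 46.6
```

>>> jog_arm([
  [[0,0,0.025],[0,0,0],0.15],
  [[0,0,0.025],[0,0,0],0.15],
])

```text
t: 26.3
tcp_pos: [467.6, 35.4, 151.5]
tool_rot: [[0.939, 0.345, 0.002], [0.345, -0.939, -0.0], [0.002, 0.001, -1.0]]
wrist_force: [-4.4, -0.9, 26.4]
grip_width: 21.9
grasp_force: 48.5
```

>>> jog_arm([
  [[0,0,-0.02],[0,0,0],0.15],
  [[0,0,0],[0,0,0],0.15],
  [[0,0,0],[0,0,0],0.15],
])

```text
t: 26.55
tcp_pos: [467.2, 35.4, 151.6]
tool_rot: [[0.939, 0.345, 0.002], [0.345, -0.939, -0.0], [0.001, 0.001, -1.0]]
wrist_force: [-2.8, -1.8, 16.4]
grip_width: 21.7
grasp_force: 47.1
```

>>> jog_arm([
  [[0,0,0.01],[0,0,0],0.15],
  [[0,0,0],[0,0,0],0.15],
  [[0,0,0],[0,0,0],0.15],
  [[0,0,0],[0,0,0],0.15],
  [[0,0,0],[0,0,0],0.15],
])

```text
t: 26.97
tcp_pos: [467.4, 35.4, 151.6]
tool_rot: [[0.939, 0.345, 0.002], [0.345, -0.939, -0.0], [0.002, 0.001, -1.0]]
wrist_force: [-3.1, -1.1, 18.9]
grip_width: 21.6
grasp_force: 47.7
```

>>> jog_arm([
  [[0,0,0],[0,0,0],0.15],
  [[0,0,0],[0,0,0],0.15],
  [[0,0,0],[0,0,0],0.15],
  [[0,0,0],[0,0,0],0.15],
  [[0,0,0],[0,0,0],0.15],
  [[0,0,0],[0,0,0],0.15],
])

```text
t: 27.47
tcp_pos: [467.4, 35.4, 151.6]
tool_rot: [[0.939, 0.345, 0.002], [0.345, -0.939, -0.0], [0.002, 0.001, -1.0]]
wrist_force: [-2.9, -0.4, 18.4]
grip_width: 21.4
grasp_force: 47.7
```

>>> jog_arm([
  [[0,0,-0.1],[0,0,0],0.15],
  [[0,0,-0.3],[0,0,0],0.15],
  [[0,0,-0.5],[0,0,0],0.15],
  [[0,0,-0.5],[0,0,0],0.15],
  [[0,0,-0.7],[0,0,0],0.15],
  [[0,0,-0.7],[0,0,0],0.15],
  [[0,0,-0.6],[0,0,0],0.15],
  [[0,0,0],[0,0,0],0.15],
])

```text
t: 28.13
tcp_pos: [467.8, 35.7, 237.3]
tool_rot: [[0.939, 0.345, 0.004], [0.345, -0.939, 0.0], [0.004, 0.001, -1.0]]
wrist_force: [1.7, 0.4, -1.2]
grip_width: 21.8
grasp_force: 44.9
```

```bash
python3 - <<'E'
from h import *
s=telemetry.read_state();print(s['tcp_pos'],s['wrist_force']);to(s,[540.4,-266.1,s['tcp_pos'][2]])
c=snap('top');P=cloud(c);q=np.hypot(P[...,0]-468.3,P[...,1]-36)
c=snap('scene');P=cloud(c);p=s['tcp_pos'];m=(np.hypot(P[...,0]-p[0],P[...,1]-p[1])<15)&(P[...,2]>155)&(P[...,2]<250)
Q=P[m];print('foot',np.sort(Q[:,2])[:6],[Q[abs(Q[:,2]-z)<6].mean(0).round(1) for z in(180,200,220,240)])
E
```

```text
[467.79926313  35.65316038 237.33119985] [ 1.73242599  0.35608165 -1.18520969]
tool mm [-3.590e+01  3.083e+02  2.000e-01] shares [-1.440e+00  1.233e+01  1.000e-02]
foot [186.59006827 186.73368026 188.25329562 188.29075585 188.69240798
 190.07567061] [array([nan, nan, nan]), array([465. ,  38.6, 199.3]), array([465.9,  38.8, 220. ]), array([466. ,  38.6, 239.3])]<stdin>:5: RuntimeWarning: Mean of empty slice.
  ret = um.true_divide(
```

>>> jog_arm([
  [[-0.11,0.95,0],[0,0,0],0.15],
  [[-0.11,0.95,0],[0,0,0],0.15],
  [[-0.11,0.95,0],[0,0,0],0.15],
  [[-0.11,0.95,0],[0,0,0],0.15],
  [[-0.11,0.95,0],[0,0,0],0.15],
  [[-0.11,0.95,0],[0,0,0],0.15],
  [[-0.11,0.95,0],[0,0,0],0.15],
  [[-0.11,0.95,0],[0,0,0],0.15],
])

```text
t: 28.9
tcp_pos: [510.2, -151.6, 233.0]
tool_rot: [[0.939, 0.345, -0.003], [0.345, -0.939, 0.001], [-0.003, -0.002, -1.0]]
wrist_force: [-0.3, -0.5, -1.4]
grip_width: 21.8
grasp_force: 44.9
```

>>> jog_arm([
  [[-0.11,0.95,0],[0,0,0],0.15],
  [[-0.11,0.95,0],[0,0,0],0.15],
  [[-0.11,0.95,0],[0,0,0],0.15],
  [[-0.11,0.95,0],[0,0,0],0.15],
  [[-0.11,0.9,0],[0,0,0],0.15],
  [[0,0,0],[0,0,0],0.15],
  [[0,0,0],[0,0,0],0.15],
  [[0,0,0],[0,0,0],0.15],
])

```text
t: 29.57
tcp_pos: [538.1, -264.5, 233.4]
tool_rot: [[0.938, 0.345, -0.002], [0.345, -0.938, 0.002], [-0.002, -0.003, -1.0]]
wrist_force: [0.8, 0.7, -2.0]
grip_width: 21.7
grasp_force: 44.8
```

```bash
python3 - <<'E'
from h import *
c=snap('wrist');s=c['s'];print(s['tcp_pos'],s['tool_rot'].round(4));to(s,[540.4,-266.1,95])
# inside tube
t=snap('top');P=cloud(t);q=np.hypot(P[...,0]-468.3,P[...,1]-36);m=(q<12)&(P[...,2]<140);print(m.sum(),np.sort(P[m][:,2]).round())
# stand block top & hole
P=cloud(c);m=(np.hypot(P[...,0]-540,P[...,1]+265)<70)&(abs(P[...,2]-40)<4)
print('stand',m.sum(),cv2.minAreaRect((P[m][:,:2]).astype(np.float32)))
vs,us=np.where(m);print(us.min(),us.max(),vs.min(),vs.max())
save(c,'w6.png',(200,70,440,250),3)
E
```

```text
[ 538.08924877 -264.47591332  233.36651296] [[ 0.9385  0.3453 -0.0024]
 [ 0.3453 -0.9385  0.0018]
 [-0.0016 -0.0025 -1.    ]]
tool mm [  1.8   2.7 138.4] shares [0.07 0.11 5.53]
45 [ 95.  96.  97.  98.  98.  98.  99.  99.  99.  99.  99.  99.  99.  99.
 100. 100. 101. 101. 101. 102. 102. 102. 103. 103. 103. 103. 104. 104.
 104. 104. 104. 105. 105. 105. 105. 105. 105. 106. 115. 116. 121. 128.
 129. 133. 135.]
stand 4830 ((539.7962036132812, -266.73065185546875), (85.4443588256836, 85.28106689453125), 22.85405731201172)
279 355 136 211
```

View pics/w6.png

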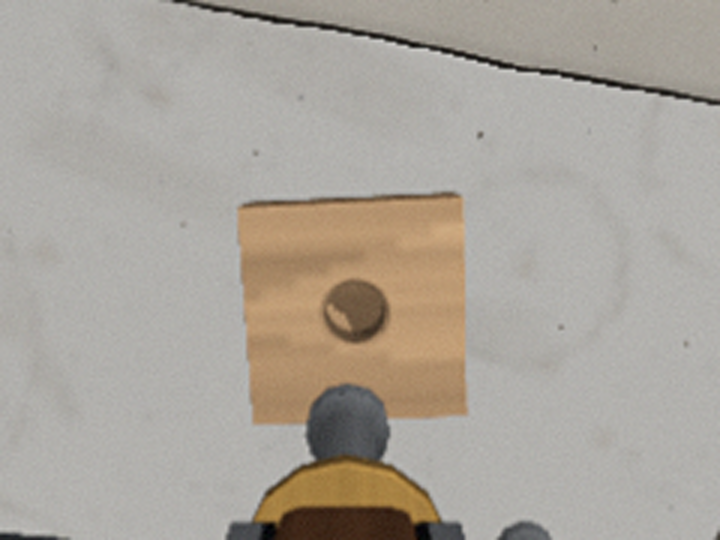

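Hole is at crop (355,310), near the block's centre, and the rod hangs straight. The core's top in the tube measures about 101 mm, so it is packed.

>>> jog_arm([
  [[0.07,0.11,0.8],[0,0,0],0.15],
  [[0,0,0.9],[0,0,0],0.15],
  [[0,0,0.9],[0,0,0],0.15],
  [[0,0,0.9],[0,0,0],0.15],
  [[0,0,0.9],[0,0,0],0.15],
  [[0,0,0.7],[0,0,0],0.15],
  [[0,0,0],[0,0,0],0.15],
  [[0,0,0],[0,0,0],0.15],
])

```text
t: 30.33
tcp_pos: [540.9, -266.5, 107.0]
tool_rot: [[0.938, 0.346, -0.002], [0.346, -0.938, 0.001], [-0.001, -0.002, -1.0]]
wrist_force: [0.0, 0.4, -0.7]
grip_width: 21.5
grasp_force: 44.8
```

>>> jog_arm([
  [[0,0,0],[0,0,0],0.15],
  [[0,0,0],[0,0,0],0.15],
  [[0,0,0],[0,0,0],0.15],
])

```text
t: 30.58
tcp_pos: [542.4, -268.0, 108.9]
tool_rot: [[0.939, 0.345, 0.002], [0.345, -0.939, -0.001], [0.002, 0.002, -1.0]]
wrist_force: [-0.7, 0.1, -1.2]
grip_width: 21.3
grasp_force: 44.8
```

```bash
python3 - <<'E'
from h import *
c=load('wrist');print('hole',onz(c,318.2,173.2,40))
s=telemetry.read_state();print(s['tcp_pos'],s['tool_rot'].round(4));to(s,[540.3,-266.3,62.8])
E
```

```text
hole [ 541.8910684  -266.57370726   40.        ]
[ 542.42188869 -267.97125221  108.91520888] [[ 0.9387  0.3448  0.0023]
 [ 0.3448 -0.9387 -0.001 ]
 [ 0.0018  0.0017 -1.    ]]
tool mm [-1.5 -2.4 46.1] shares [-0.06 -0.1   1.84]
```

>>> jog_arm([
  [[-0.02,-0.05,0.3],[0,0,0],0.15],
  [[0,0,0],[0,0,0],0.15],
  [[0,0,0],[0,0,0],0.15],
  [[0,0,0],[0,0,0],0.15],
  [[0,0,0],[0,0,0],0.15],
  [[0,0,0],[0,0,0],0.15],
  [[0,0,0],[0,0,0],0.15],
])

```text
t: 31.17
tcp_pos: [540.6, -266.7, 100.0]
tool_rot: [[0.939, 0.345, 0.0], [0.345, -0.939, -0.0], [0.0, 0.0, -1.0]]
wrist_force: [-0.4, 0.3, -1.3]
grip_width: 21.6
grasp_force: 44.9
```

Settled within 0.5 mm; lowering gently.

>>> jog_arm([
  [[0,0,0.16],[0,0,0],0.15],
  [[0,0,0.16],[0,0,0],0.15],
  [[0,0,0.16],[0,0,0],0.15],
  [[0,0,0.16],[0,0,0],0.15],
  [[0,0,0],[0,0,0],0.15],
  [[0,0,0],[0,0,0],0.15],
])

```text
t: 31.67
tcp_pos: [540.2, -266.5, 83.4]
tool_rot: [[0.939, 0.345, -0.001], [0.345, -0.939, 0.0], [-0.001, -0.001, -1.0]]
wrist_force: [0.2, -0.5, -1.2]
grip_width: 21.3
grasp_force: 44.9
```

Foot is inside the hole, about 7 mm deep.

>>> jog_arm([
  [[0,0,0.16],[0,0,0],0.15],
  [[0,0,0.16],[0,0,0],0.15],
  [[0,0,0.16],[0,0,0],0.15],
  [[0,0,0.16],[0,0,0],0.15],
  [[0,0,0.08],[0,0,0],0.15],
  [[0,0,0],[0,0,0],0.15],
  [[0,0,0],[0,0,0],0.15],
  [[0,0,0],[0,0,0],0.15],
])

```text
t: 32.33
tcp_pos: [540.6, -266.7, 66.1]
tool_rot: [[0.939, 0.345, 0.0], [0.345, -0.939, -0.0], [0.0, 0.0, -1.0]]
wrist_force: [-0.7, -0.2, -1.9]
grip_width: 21.8
grasp_force: 44.9
```

>>> jog_arm([
  [[0,0,0.06],[0,0,0],0.15],
  [[0,0,0.04],[0,0,0],0.15],
  [[0,0,0.02],[0,0,0],0.15],
  [[0,0,0],[0,0,0],0.15],
  [[0,0,0],[0,0,0],0.15],
])

```text
t: 32.75
tcp_pos: [540.5, -266.7, 62.9]
tool_rot: [[0.939, 0.345, -0.0], [0.345, -0.939, -0.0], [-0.0, -0.0, -1.0]]
wrist_force: [-0.1, 0.0, -0.8]
grip_width: 21.4
grasp_force: 44.9
```

>>> jog_arm([
  [[0,0,0.01],[0,0,0],0.25],
  [[0,0,0],[0,0,0],0.35],
  [[0,0,0],[0,0,0],0.6],
  [[0,0,0],[0,0,0],0.6],
  [[0,0,0],[0,0,0],0.6],
  [[0,0,0],[0,0,0],0.6],
])

```text
t: 33.25
tcp_pos: [540.6, -266.7, 62.8]
tool_rot: [[0.939, 0.345, 0.0], [0.345, -0.939, -0.0], [0.0, 0.0, -1.0]]
wrist_force: [-0.8, 0.1, 0.2]
grip_width: 51.0
grasp_force: 0.0
```

>>> jog_arm([
  [[0,0,-0.3],[0,0,0],0.6],
  [[0,0,-0.8],[0,0,0],0.6],
  [[0,0,-1],[0,0,0],0.6],
  [[0,0,-1],[0,0,0],0.6],
  [[0,0,-1],[0,0,0],0.6],
  [[0,0,-1],[0,0,0],0.6],
  [[-0.8,0,-0.5],[0,0,0],0.6],
  [[-0.8,0,0],[0,0,0],0.6],
])

```text
t: 33.92
tcp_pos: [505.6, -280.7, 206.9]
tool_rot: [[0.938, 0.347, 0.006], [0.347, -0.938, -0.003], [0.005, 0.005, -1.0]]
wrist_force: [-0.7, -0.7, -0.9]
grip_width: 51.3
grasp_force: 0.0
```

>>> jog_arm([
  [[-0.8,0,0],[0,0,0],0.6],
  [[0,0,0],[0,0,0],0.6],
  [[0,0,0],[0,0,0],0.6],
  [[0,0,0],[0,0,0],0.6],
])

```text
t: 34.25
tcp_pos: [485.0, -286.9, 203.2]
tool_rot: [[0.939, 0.345, 0.001], [0.345, -0.939, 0.0], [0.001, 0.0, -1.0]]
wrist_force: [-0.5, -0.3, -0.5]
grip_width: 51.3
grasp_force: 0.0
```

```bash
python3 - <<'E'
from h import *
c=snap('wrist');P=cloud(c);s=c['s'];print(s['t'],s['tcp_pos'],s['wrist_force'])
m=(np.hypot(P[...,0]-540,P[...,1]+267)<22)&(abs(P[...,2]-147)<5);t=P[m];print(m.sum(),t.mean(0),t.max(0)-t.min(0))
t0=t[:,:2]-t[:,:2].mean(0);k=np.hypot(*t0.T)<9;print('tilt',np.linalg.lstsq(np.c_[t0[k],np.ones(k.sum())],t[k,2],rcond=None)[0])
t=snap('top');P=cloud(t);q=np.hypot(P[...,0]-468.3,P[...,1]-36);m=(q<9)&(P[...,2]<140);print('tube',m.sum(),np.median(P[m][:,2]))
E
```

```text
34.25 [ 484.98617708 -286.93958492  203.17048384] [-0.5096113  -0.33663302 -0.53391357]
916 [ 540.12507965 -266.54216491  146.27804247] [25.36754927 25.06465069  6.7075287 ]
tilt [-1.08956332e-02  1.65848728e-02  1.46847944e+02]
tube 24 99.73850138688113
```

```bash
python3 -c "
from rig import job
print(job.close_job())"
```

```text
the job is handed in; nothing more can be done
None
```

I packed both cores onto the floor of the tube with the top about 44 mm below the rim, held a steady push of about 20 N for roughly 1 s (highest reading about 28 N), stood the rod upright in its stand again, and handed the job in at about 34 s.

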